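Lock the T-foot stud in the desk's equipment track

ROBOT

A 6-joint arm with a two-finger parallel gripper is mounted at the origin on the work surface. World frame = base frame: x ahead of the robot, y to its left, z up, the work surface at z = 0. Lengths are in m, angles in rad, forces in N, time in s.
With the tool pointing down it reaches from about 0.275 to 0.975 m from the base axis. Payload 8.4 kg.
Tool frame: the origin (TCP) lies on the centre line of the jaws, within the pads' length; the fingertips stand 17 mm ahead of it and the grasp point (between the pads) lies 2 mm behind it (bot.tcp_to_tips is the distance from the TCP to the fingertips, in m); z points along the fingers, y is the direction in which the jaws open and shut (so a half turn about z gives the same grasp; the last joint's range is limited). The gripper opens to 92 mm and grips with 3 to 60 N. Pads are 20 mm wide; open, the fingers measure 128 mm over their backs; the gripper's body (75 mm by 189 mm) begins 69 mm behind the grasp point.
Start: joints at [-1.28, 0.353, 1.633, -0, 1.155, -0.002], TCP at [0.18, -0.598, 0.232] pointing down, gripper open.
Joint ranges: [-2.63, 2.63], [-0.92, 2.1], [0.06, 2.66], [-1.3, 4.44], [0, 2.69], [-3.02, 3.02]. Speed limits (rad/s): [2.22, 2.22, 2.79, 3.14, 3.14, 3.14].

INTERFACE

Orientations are given as a rotation vector (axis times angle).
In Python, from cell import bot, imaging, workorder gives the robot as it stands.
- The arm moves only by the tool apply_moves, never from a script. Its argument "rows" is text: rows parted by semicolons, each of 7 numbers parted by spaces: the shift along the world's x, y, z in cm, then the turn, a rotation vector about the world's x, y, z in rad, then the finger opening in cm, from 0 to 9.19. A call has 1 to 10 rows; each row shifts and turns the pose as measured when the row begins; what a row does not reach is not made up. A row lasts 1/10 s, in which the tool goes at most 50 mm and 8.59 degrees, less where a joint would pass 70% of its speed; a pose out of reach is approached as far as the arm can. A call is refused whole if a number of a shift passes 5 or a number of a turn 0.15, either way. A call with a gripper value outside its range is refused whole. The fingers move at their own pace and stop on an object; "grip_force" is the grip in N (left out, the last holds). Time passes only in rows, so rows that do not move let the fingers close. It gives the time, the measured TCP pose, the force and the opening at its end, in the units of the state.
- bot.state(): the state, without advancing time (a new reading comes with each control period).
- imaging.get_image(name): name is "side" or "top"; returns a dict with "frame" (400x640x3 uint8, blue, green, red), "range_z" (400x640 float32, m along the optical axis (not along the pixel's ray), 0 where there is no reading), "vertical_fov" (degrees; the focal length in pixels is half the picture's height over the tangent of half this angle, whatever the lens; pixels are square), "cx", "cy" (the principal point, pixels), "position" and "attitude" of the camera in the world. Camera axes: x right, y up, looking along -z (the intrinsics and any distortion apply to the point x, -y, -z); pixel columns grow to the right and rows downward; lengths in m; the calibration is good to about 2 mm. A picture is of the moment at which its call begins.
- workorder.job_done(): hands the job in, once; it reports no verdict.
The state is a dict: "clock": time; "joint_positions": joint angles; "qd": joint speeds; "joint_efforts": joint torques, N m; "eef_pos": TCP position; "tool_rot": TCP orientation; "contact_force": force on the tool from outside, world axes, zero at the start; "moment": the same for the moment, N m; "gripper_width": opening from 0.0 (shut) to 1.0 (fully open).
Only numpy, scipy, OpenCV 4.12 (cv2) and the standard library are available. Lean on these libraries where they do the work, as an engineer would, in place of code of your own. Each camera call takes 0.05 s, during which the arm holds its last target. There are 200 camera calls.

TASK

Make the consulting desk ready for its sharps holder: take the stud with the flat bar grip and the oblong T-foot, lower its foot through the wide opening of the aluminium track, slide it along the slot to the black marks near the closed end, and only there turn it a quarter turn so that the foot locks crosswise under the lips. Let go of it standing upright in the track, and leave the stud with the round knob where it stands.

Things in the scene. Friction and masses are not known exactly. Their poses are not given: they have to be found in the camera images.
- anchor_mid (a point): Mid-height point (36 mm above the underside) of the stud to fit: 72 mm tall, 0.16 kg, loose, upright on the desk. Steel foot 54 (x) x 30 (y) x 8 mm high; 10 mm stem up to 30 mm; collar 22 mm across, 30-36 mm up; on top a black bar grip 60 (x) x 16 (y) x 36 mm high, its middle 18 mm above this point, parallel to the foot's long side x. z up. Half a turn makes no difference.
- track_opening (a point): Centre of the wide opening, 86 (x) x 46 (y) mm, in the top face of an aluminium track 230 x 92 x 30 mm, fixed to the desk at any yaw. x runs along the track towards the slot, z up. Below 6 mm lips is a channel 72 mm wide, its floor 26 mm under this point, where the foot can turn. A 24 mm wide slot starts 43 mm along x and ends closed at 125 mm; the foot cannot lift out of it.
- track_mark (a point): Where to lock the stud: point on the slot's centre line at top-face level, between two thin black lines drawn across the lips; 118 mm along x from the centre of the opening, 7 mm before the slot's closed end. Same axes as the opening. The stud's stem belongs here.
- roundstud_mid (a point): Mid-height point (36 mm above the underside) of the other loose stud, to be left alone: also 72 mm tall, same steel and black plastic, but with a round foot 50 mm across and a round knob 36 mm across. z up.
There are look-alikes about, which are no part of the job. Leave any purple or yellow look-alike of the part that bears anchor_mid alone.

How it is judged:
By the outcome, as a careful person would: the job done as asked, in the order asked, and still so for the second after the job is handed in, with the robot touching nothing.
It also fails if it takes over 48 s, if anything falls off the work surface, if the arm or the gripper's body presses on something with over 40 N, if the wrist force passes 120 N, or if a joint passes its speed limit or range.

## Working session

There is one attempt and no reset: what is moved stays moved. The work goes in short steps, Python scripts to look and compute and a tool call to move; the robot and the scene stay as the last step left them, time stands still between calls to the robot, and variables do not carry over. Pictures are saved under pics/ and viewed, about 8 in all and at most 12, crops included, and the job is handed in when it is done.

Besides the shell and the picture viewer there is one more tool, called after ">>>" as name(argument=value, ...) on one line, values as JSON. apply_moves: Moves the arm, as the interface text tells. Its arguments: {"type":"object","properties":{"rows":{"type":"string"},"grip_force":{"type":"number"}},"required":["rows"]}

```bash
mkdir -p pics; ls; cat > h.py <<'E'
import numpy as np, cv2
from cell import bot, imaging, workorder
from scipy.spatial.transform import Rotation as R
def rot(a):
    a=np.array(a,float)
    return a if a.shape==(3,3) else (R.from_rotvec(a).as_matrix() if a.size==3 else R.from_quat(a).as_matrix())
def snap(n):
    d=imaging.get_image(n); d['f']=200/np.tan(np.radians(d['vertical_fov'])/2); d['Rm']=rot(d['attitude']); return d
def pts(d):  # world points of depth image
    v,u=np.mgrid[0:400,0:640]; z=d['range_z']
    c=np.stack([(u-d['cx'])/d['f']*z,-(v-d['cy'])/d['f']*z,-z],-1)
    return c@d['Rm'].T+np.array(d['position'])
def ray(d,u,v,h):
    r=d['Rm']@np.array([(u-d['cx'])/d['f'],-(v-d['cy'])/d['f'],-1]); p=np.array(d['position']); return p+r*(h-p[2])/r[2]
def proj(d,p):
    c=d['Rm'].T@(np.array(p)-d['position']); return d['cx']+d['f']*c[0]/-c[2], d['cy']-d['f']*c[1]/-c[2]
E
python3 - <<'E'
from h import *
for n in('top','side'):
    d=snap(n); cv2.imwrite(f'pics/{n}0.png',d['frame'])
    print(n,{k:v for k,v in d.items() if k not in('frame','range_z','Rm')},(d['range_z']>0).mean())
print(bot.state())
E
```

```text
pics
top {'vertical_fov': 44.640045300432384, 'cx': 313.95792473743694, 'cy': 191.89621265139132, 'position': array([ 0.31707734, -0.0200452 ,  0.87918976]), 'attitude': array([ 0.16803656, -0.16951244, -1.61334576]), 'f': np.float64(487.16539526289756)} 0.99611328125
side {'vertical_fov': 57.35484929217698, 'cx': 322.1345977618251, 'cy': 199.5081531362207, 'position': array([0.39644903, 0.66185238, 0.42243847]), 'attitude': array([ 0.13545695, -1.56666392, -2.53072379]), 'f': np.float64(365.64942795735317)} 0.995984375
{'clock': 0.1, 'joint_positions': array([-1.28039424e+00,  3.53564079e-01,  1.63402420e+00,  1.85278142e-05,
        1.15522434e+00, -2.41402824e-03]), 'qd': array([ 0.00121724, -0.00232571, -0.00346302,  0.00128117,  0.00137184,
        0.00147921]), 'joint_efforts': array([ 4.75614615e-04, -5.94904268e+01, -3.34930515e+01,  6.98894262e-02,
        1.83403445e-02, -2.58403168e-05]), 'eef_pos': array([ 0.18028484, -0.59800165,  0.23096323]), 'tool_rot': array([-3.10678711e+00, -4.58124895e-01,  2.48546609e-04]), 'contact_force': array([ 0.79956532, -0.77481327,  0.01001784]), 'moment': array([-0.03734597,  0.02300414,  0.02436049]), 'gripper_width': 0.9993856579759282}
```

View pics/top0.png

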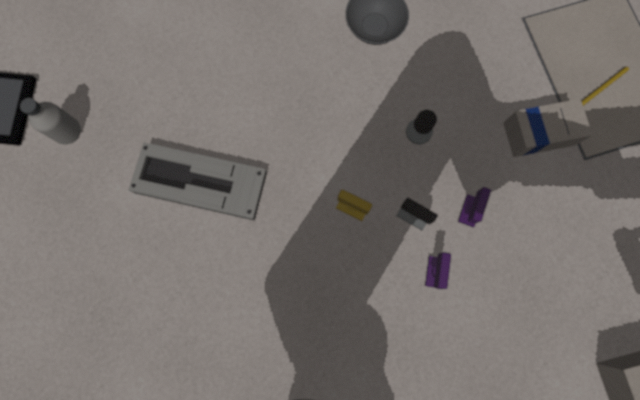

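View pics/side0.png

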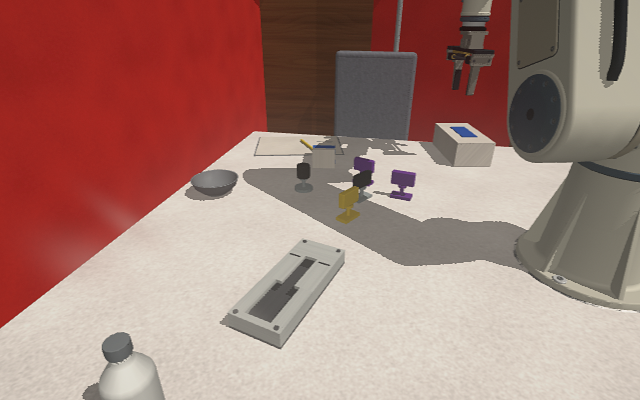

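The top view shows five stud-like things. The bar-grip stud with black bar and steel foot is at (418,212), and it fits the description. The others are the round-knob stud at (424,122), purple ones at (475,207) and (438,270), and a yellow one at (353,205). The track is at (198,180), with its wide opening at the left (165,172) and its marks at the right near (230,175-200). Next I measure and confirm in a crop.

```bash
cat > m.py <<'E'
from h import *
d=snap('top'); P=pts(d); g=d['frame'].max(2).astype(int)
def comp(mask,box):
    m=np.zeros_like(mask); x0,y0,x1,y1=box; m[y0:y1,x0:x1]=mask[y0:y1,x0:x1]
    c=max(cv2.findContours(m.astype(np.uint8),cv2.RETR_EXTERNAL,cv2.CHAIN_APPROX_NONE)[0],key=cv2.contourArea); return c[:,0]
def rect(c,h):
    w=np.array([ray(d,u,v,h)[:2] for u,v in c]); r=cv2.minAreaRect((w*1000).astype(np.float32)); return r, cv2.boxPoints(r).round(1).tolist()
b=comp((P[...,2]>.06)&(P[...,2]<.08),(390,190,445,235))
print('bar top',rect(b,.072), 'z',np.median(P[b[:,1],b[:,0],2]))
k=comp((P[...,2]>.06)&(P[...,2]<.08),(405,100,445,150)); print('knob',rect(k,.072)[0])
t=comp((P[...,2]>.018),(110,130,280,230)); print('track',rect(t,.030))
print('track z',np.median(P[178:184,245:250,2]), 'table',np.median(P[300:320,150:200,2]))
o=comp((P[...,2]<.022)&(g<100),(135,150,245,200)); 
w=np.array([ray(d,u,v,.03)[:2] for u,v in o]); print('open+slot',rect(o,.03))
E
python3 m.py; python3 - <<'E'
from h import *
d=snap('top'); f=d['frame']; a=cv2.resize(f[90:290,330:500],None,fx=3,fy=3,interpolation=cv2.INTER_CUBIC); 
cv2.imwrite('pics/c1.png',cv2.convertScaleAbs(a[:600],alpha=1.8))
E
```

```text
bar top (((453.0509033203125, -200.6499786376953), (59.9232292175293, 18.751853942871094), 56.82828140258789), [[428.79998779296875, -220.60000610351562], [444.5, -230.89999389648438], [477.29998779296875, -180.6999969482422], [461.6000061035156, -170.39999389648438]]) z 0.06951645473111662
knob ((612.4050903320312, -226.84483337402344), (35.25806427001953, 37.77259063720703), 39.229286193847656)
track (((535.26513671875, 183.7137908935547), (232.30136108398438, 95.07498931884766), 74.3842544555664), [[458.20001220703125, 84.5999984741211], [549.7999877929688, 59.099998474121094], [612.2999877929688, 282.79998779296875], [520.7000122070312, 308.3999938964844]])
track z 0.0298544812297038 table 1.5833123559405582e-05
open+slot (((540.1956176757812, 201.9241180419922), (165.44168090820312, 45.018795013427734), 74.30013275146484), [[496.1000061035156, 128.39999389648438], [539.5, 116.19999694824219], [584.2000122070312, 275.5], [540.9000244140625, 287.6000061035156]])
```

View pics/c1.png

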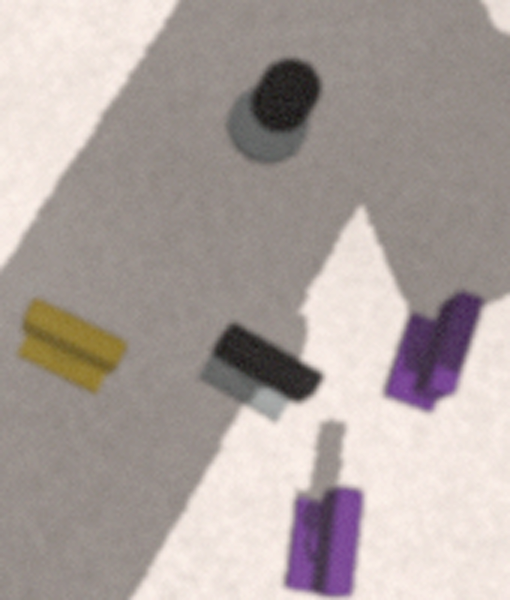

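The crop confirms the target: black bar on a steel rectangular foot at crop (268,362), distinct from the yellow, purple and round-knob ones. I estimate the target at (0.454,-0.201) with bar yaw 56.8°. The track opening is at about (0.5516,0.2427), and the slot runs along (-0.27,-0.963). Now moving above the stud.

>>> apply_moves(rows="2.7 3.95 0 0 0 0.07 4;2.7 3.95 0 0 0 0.07 4;2.7 3.95 0 0 0 0.07 4;2.7 3.95 0 0 0 0.07 4;2.7 3.95 0 0 0 0.07 4;2.7 3.95 0 0 0 0.07 4;2.7 3.95 0 0 0 0.07 4;2.7 3.95 -2 0 0 0.07 4;2.7 3.95 -2 0 0 0.07 4;2.7 3.95 -2 0 0 0.07 4", grip_force=25)

```text
clock: 1.2
eef_pos: [0.4505, -0.201, 0.1754]
tool_rot: [2.742, 1.517, 0.007]
contact_force: [1.1, -0.3, -0.6]
gripper_width: 0.434
```

```bash
cat > st.py <<'E'
from h import *
import sys
s=bot.state(); M=rot(s['tool_rot']); print('t',round(s['clock'],2),'p',s['eef_pos'].round(4),'jaw',np.degrees(np.arctan2(M[1,1],M[0,1])).round(2),'z',M[:,2].round(4),'F',s['contact_force'].round(1),'M',s['moment'].round(2),'w',(s['gripper_width']*92).round(1),'q6',s['joint_positions'][5].round(2))
E
python3 st.py; python3 - <<'E'
from h import *
# marks and bottle
d=snap('top');P=pts(d); print('bottle',P[120:140,45:80][P[120:140,45:80,2]>.03].max(0).round(3),P[120:140,45:80][P[120:140,45:80,2]>.03].min(0).round(3), 'tall',P[90:150,20:90,2].max())
u=np.array([-.27,-.963]);u/=np.linalg.norm(u);n=np.array([-u[1],u[0]]);o=np.array([.5516,.2427])
print(proj(d,[*o,.03]),proj(d,[*(o+.118*u),.03]))
g=d['frame'].mean(2)
for lat in(-.022,-.019,.019,.022):
    L=[(s,float(cv2.getRectSubPix(g.astype(np.float32),(1,1),proj(d,[*(o+s*u+lat*n),.03]))[0,0])) for s in np.arange(.1,.136,.002)]
    print(lat,[f'{s*1e3:.0f}:{v:.0f}' for s,v in L])
E
```

```text
bottle [0.658 0.451 0.879] [ 0.317 -0.02   0.03 ] tall 0.8791897561350099
(np.float64(164.0121588123916), np.float64(171.78334374079145)) (np.float64(227.2468506407057), np.float64(185.93045022437803))
-0.022 ['100:123', '102:122', '104:122', '106:122', '108:122', '110:123', '112:123', '114:121', '116:109', '118:90', '120:87', '122:109', '124:120', '126:123', '128:124', '130:124', '132:124', '134:124']
-0.019 ['100:122', '102:122', '104:123', '106:123', '108:123', '110:123', '112:124', '114:122', '116:116', '118:107', '120:105', '122:114', '124:122', '126:124', '128:124', '130:123', '132:123', '134:124']
0.019 ['100:122', '102:122', '104:121', '106:122', '108:121', '110:121', '112:121', '114:121', '116:115', '118:103', '120:103', '122:114', '124:121', '126:124', '128:124', '130:122', '132:121', '134:123']
0.022 ['100:123', '102:124', '104:123', '106:123', '108:123', '110:123', '112:122', '114:121', '116:109', '118:89', '120:90', '122:109', '124:121', '126:124', '128:122', '130:122', '132:121', '134:122']Traceback (most recent call last):
  File "st.py", line 3, in <module>
    s=bot.state(); M=rot(s['tool_rot']); print('t',round(s['clock'],2),'p',s['eef_pos'].round(4),'jaw',np.degrees(np.arctan2(M[1,1],M[0,1])).round(2),'z',M[:,2].round(4),'F',s['contact_force'].round(1),'M',s['moment'].round(2),'w',(s['gripper_width']*92).round(1),'q6',s['joint_positions'][5].round(2))
                                                                                                                                                                                                                                       ^^^^^^^^^^^^^^^^^^^^^^^^^^^^^
AttributeError: 'float' object has no attribute 'round'
```

```bash
sed -i "s/(s\['gripper_width'\]\*92).round(1)/round(s['gripper_width']*92,1)/" st.py; python3 st.py
```

```text
t 1.25 p [ 0.452  -0.1959  0.1726] jaw -31.77 z [ 5.6e-03 -5.0e-04 -1.0e+00] F [ 0.   2.8 -1.6] M [ 0.08 -0.08  0.02] w 40.2 q6 0.14
```

>>> apply_moves(rows="0.3 0 -4 0 0 -0.02 4;0 0 -3 0 0 0 4;0 0 -2 0 0 0 4;0 0 -1.5 0 0 0 4;0 0 -0.5 0 0 0 4;0 0 0 0 0 0 4")

```text
clock: 1.85
eef_pos: [0.457, -0.1917, 0.0582]
tool_rot: [2.751, 1.511, 0.008]
contact_force: [-1.3, 0.1, 0.5]
gripper_width: 0.434
```

```bash
python3 st.py; python3 - <<'E'
from h import *
d=snap('side'); u,v=proj(d,[.454,-.201,.04]); print(u,v); u=int(u);v=int(v)
cv2.imwrite('pics/c2.png',cv2.resize(d['frame'][v-50:v+40,u-70:u+70],None,fx=5,fy=5,interpolation=cv2.INTER_CUBIC))
E
```

```text
t 1.85 p [ 0.457  -0.1917  0.0582] jaw -32.46 z [ 5.8e-03 -4.0e-04 -1.0e+00] F [-1.3  0.1  0.5] M [-0.06 -0.06  0.02] w 39.9 q6 0.16
360.8997855496032 183.7366882350588
```

View pics/c2.png

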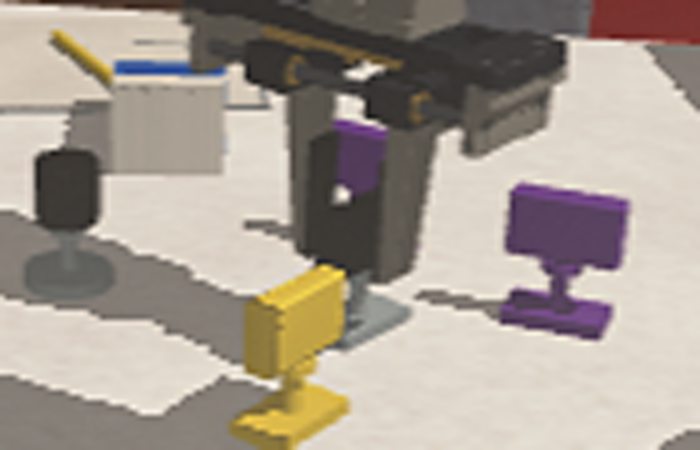

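The stud's bar sits between the open fingers (crop (345,200)). The tool is about 9 mm off along the bar, so I correct that and close.

>>> apply_moves(rows="-0.3 -0.9 -0.2 0 0 -0.01 4;0 0 0 0 0 0 4;0 0 0 0 0 0 4;0 0 0 0 0 0 1;0 0 0 0 0 0 1;0 0 0 0 0 0 1;0 0 0 0 0 0 1;0 0 0 0 0 0 1", grip_force=30)

```text
clock: 2.7
eef_pos: [0.4556, -0.203, 0.0598]
tool_rot: [2.756, 1.492, 0.013]
contact_force: [0.4, -1.1, -0.6]
gripper_width: 0.174
```

```bash
python3 st.py
```

```text
t 2.7 p [ 0.4556 -0.203   0.0598] jaw -33.13 z [ 0.0112 -0.003  -0.9999] F [ 0.4 -1.1 -0.6] M [-0.22  0.03 -0.01] w 16.0 q6 0.15
```

Gripped at 16.0 mm. Lifting and carrying.

>>> apply_moves(rows="0 0 1 0 0 0 1;0 0 3 0 0 0 1;0 0 4 0 0 0 1;0 0 4 0 0 0 1;0.5 2 0.3 0 0 0.02 1;0.8 4 0 0 0 0.03 1;0.8 4 0 0 0 0.03 1;0.8 4 0 0 0 0.03 1;0.8 4 0 0 0 0.03 1;0.8 4 0 0 0 0.03 1")

```text
clock: 3.7
eef_pos: [0.4996, 0.0216, 0.1938]
tool_rot: [2.619, 1.718, 0.018]
contact_force: [1.0, -0.1, -1.1]
gripper_width: 0.172
```

>>> apply_moves(rows="0.8 4 0 0 0 0.03 1;0.8 4 0 0 0 0.03 1;0.8 4 0 0 0 0.03 1;0.8 3 0 0 0 0.02 1;0.5 2 0 0 0 0.01 1;0 0 0 0 0 0 1;0 0 0 0 0 0 1;0 0 0 0 0 0 1")

```text
clock: 4.5
eef_pos: [0.5355, 0.2039, 0.1978]
tool_rot: [2.5, 1.888, 0.021]
contact_force: [0.3, 0.8, -2.2]
gripper_width: 0.176
```

```bash
python3 st.py
```

```text
t 4.5 p [0.5355 0.2039 0.1978] jaw -15.89 z [ 0.0159  0.0016 -0.9999] F [ 0.3  0.8 -2.2] M [-0.08  0.    0.  ] w 16.2 q6 0.64
```

>>> apply_moves(rows="0.6 1.9 -2.5 0 0.016 0 1;0.6 1.4 -3 0 0 0 1;0.3 0.5 -2 0 0 0 1;0 0 0 0 0 0 1;0 0 0 0 0 0 1;0 0 0 0 0 0 1")

```text
clock: 5.1
eef_pos: [0.5512, 0.2363, 0.1241]
tool_rot: [-2.514, -1.884, -0.003]
contact_force: [0.1, 0.1, -1.3]
gripper_width: 0.17
```

```bash
python3 st.py; python3 - <<'E'
from h import *
f=[]
for n,b in(('top',(100,110,270,240)),('side',(200,160,360,350))):
    d=snap(n); x0,y0,x1,y1=b; a=cv2.resize(d['frame'][y0:y1,x0:x1],(400,int(400*(y1-y0)/(x1-x0))),interpolation=cv2.INTER_CUBIC); f.append(cv2.copyMakeBorder(cv2.convertScaleAbs(a,alpha=1.5),0,500-a.shape[0],0,0,0))
cv2.imwrite('pics/c3.png',np.hstack(f))
E
```

```text
t 5.1 p [0.5512 0.2363 0.1241] jaw -16.32 z [ 0.0014  0.0011 -1.    ] F [ 0.1  0.1 -1.3] M [ 0.   -0.06 -0.03] w 15.6 q6 0.69
```

View pics/c3.png

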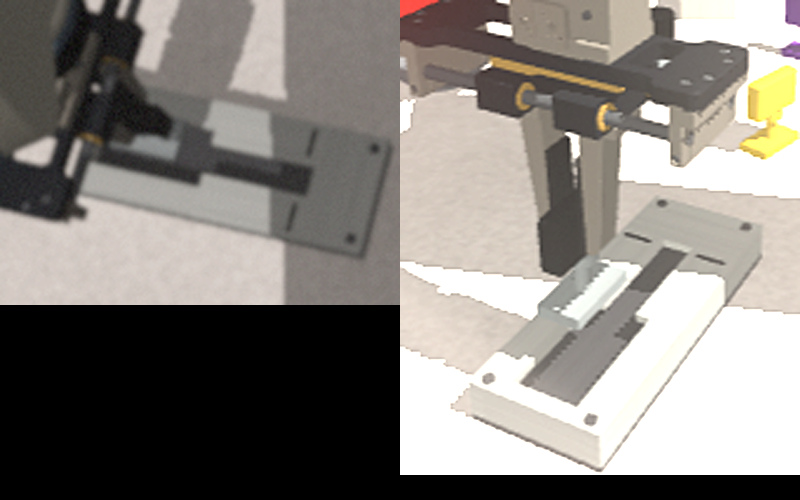

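The picture shows the stud upright in the jaws. In the side crop its foot is at (585,290), aligned with the track and above the opening at (590,350). Lowering it.

>>> apply_moves(rows="0 0.4 0 0 0 0.011 1;0 0 0 0 0 0 1;0 0 -1.5 0 0 0 1;0 0 -1.5 0 0 0 1;0 0 -1 0 0 0 1;0 0 0 0 0 0 1;0 0 0 0 0 0 1")

```text
clock: 5.9
eef_pos: [0.5516, 0.2407, 0.0821]
tool_rot: [2.503, 1.898, 0.007]
contact_force: [-0.6, 0.3, -1.3]
gripper_width: 0.171
```

```bash
python3 st.py
```

```text
t 5.9 p [0.5516 0.2407 0.0821] jaw -15.64 z [ 0.0039  0.0022 -1.    ] F [-0.6  0.3 -1.3] M [-0.05 -0.03  0.01] w 15.8 q6 0.68
```

>>> apply_moves(rows="0 0 -0.8 0 0 0 1;0 0 -0.6 0 0 0 1;0 0 0 0 0 0 1;0 0 0 0 0 0 1;0 0 0 0 0 0 1")

```text
clock: 6.4
eef_pos: [0.5519, 0.2408, 0.067]
tool_rot: [2.502, 1.898, 0.007]
contact_force: [-0.1, -0.1, -2.0]
gripper_width: 0.173
```

```bash
python3 st.py; python3 - <<'E'
from h import *
d=snap('side'); x0,y0,x1,y1=200,160,360,350
cv2.imwrite('pics/c4.png',cv2.resize(cv2.convertScaleAbs(d['frame'][y0:y1,x0:x1],alpha=1.4),None,fx=3,fy=3,interpolation=cv2.INTER_CUBIC))
E
```

```text
t 6.4 p [0.5519 0.2408 0.067 ] jaw -15.64 z [ 0.0042  0.0023 -1.    ] F [-0.1 -0.1 -2. ] M [-0.11 -0.04 -0.04] w 15.9 q6 0.68
```

View pics/c4.png

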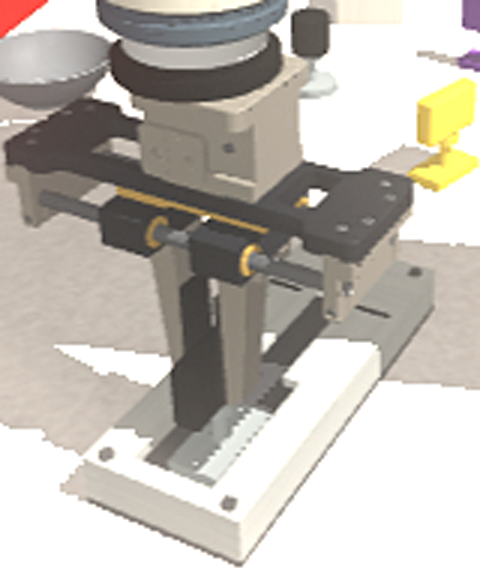

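The foot is inside the opening (at (220,445)) and nothing is touching. Sliding along the slot.

>>> apply_moves(rows="-0.3 -1 0 0 0 0 1;-0.35 -1.25 0 0 0 0 1;-0.35 -1.25 0 0 0 0 1;-0.35 -1.25 0 0 0 0 1;-0.35 -1.25 0 0 0 0 1;-0.35 -1.25 0 0 0 0 1;-0.3 -1 0 0 0 0 1;0 0 0 0 0 0 1;0 0 0 0 0 0 1")

```text
clock: 7.35
eef_pos: [0.5259, 0.1495, 0.0682]
tool_rot: [2.504, 1.895, 0.009]
contact_force: [0.4, -0.9, -2.1]
gripper_width: 0.172
```

```bash
python3 st.py
```

```text
t 7.35 p [0.5259 0.1495 0.0682] jaw -15.75 z [ 0.0054  0.0025 -1.    ] F [ 0.4 -0.9 -2.1] M [ 0.01 -0.12 -0.04] w 15.8 q6 0.55
```

>>> apply_moves(rows="-0.3 -0.9 -0.1 0 0 0 1;-0.25 -0.8 0 0 0 0 1;-0.05 -0.3 0 0 0 0 1;0 0 0 0 0 0 1;0 0 0 0 0 0 1;0 0 0 0 0 0 1")

```text
clock: 7.95
eef_pos: [0.52, 0.1287, 0.0671]
tool_rot: [2.503, 1.897, 0.01]
contact_force: [0.2, -0.7, -1.7]
gripper_width: 0.174
```

```bash
python3 st.py
```

```text
t 7.95 p [0.52   0.1287 0.0671] jaw -15.69 z [ 0.006   0.0029 -1.    ] F [ 0.2 -0.7 -1.7] M [-0.08 -0.04 -0.03] w 16.0 q6 0.51
```

>>> apply_moves(rows="0 0 0 0 0 0.08 1;0 0 0 0 0 0.1 1;0 0 0 0 0 0.1 1;0 0 0 0 0 0.1 1;0 0 0 0 0 0 1;0 0 0 0 0 0 1")

```text
clock: 8.55
eef_pos: [0.5206, 0.1302, 0.0672]
tool_rot: [2.086, 2.349, 0.012]
contact_force: [-0.3, -0.6, -2.0]
gripper_width: 0.17
```

```bash
python3 st.py
```

```text
t 8.55 p [0.5206 0.1302 0.0672] jaw 6.8 z [ 0.0052  0.0055 -1.    ] F [-0.3 -0.6 -2. ] M [-0.05 -0.04 -0.07] w 15.6 q6 0.12
```

>>> apply_moves(rows="-0.05 -0.1 0 0 0 0.12 1;-0.05 -0.1 0 0 0 0.13 1;0 0 0 0 0 0.13 1;0 0 0 0 0 0.13 1;0 0 0 0 0 0.13 1;0 0 0 0 0 0.13 1;0 0 0 0 0 0.13 1;0 0 0 0 0 0.12 1;0 0 0 0 0 0 1;0 0 0 0 0 0 1")

```text
clock: 9.55
eef_pos: [0.5201, 0.1292, 0.0673]
tool_rot: [-0.655, -3.069, -0.011]
contact_force: [0.3, -0.8, -1.8]
gripper_width: 0.173
```

```bash
python3 st.py
```

```text
t 9.55 p [0.5201 0.1292 0.0673] jaw 65.91 z [-0.0017  0.0078 -1.    ] F [ 0.3 -0.8 -1.8] M [-0.02 -0.11 -0.02] w 15.9 q6 -0.92
```

>>> apply_moves(rows="-0.05 -0.1 0 -0.007 0 0.08 1;0 0 0 0 0 0.065 1;0 0 0 0 0 0 1;0 0 0 0 0 0 1;0 0 0 0 0 0 1")

```text
clock: 10.05
eef_pos: [0.5196, 0.1283, 0.0673]
tool_rot: [-0.455, -3.106, -0.0]
contact_force: [-0.3, -0.8, -1.4]
gripper_width: 0.176
```

```bash
python3 st.py; python3 - <<'E'
from h import *
f=[]
for n,b in(('top',(100,110,270,240)),('side',(220,160,380,350))):
    d=snap(n); x0,y0,x1,y1=b; a=cv2.resize(d['frame'][y0:y1,x0:x1],(400,int(400*(y1-y0)/(x1-x0))),interpolation=cv2.INTER_CUBIC); f.append(cv2.copyMakeBorder(cv2.convertScaleAbs(a,alpha=1.5),0,500-a.shape[0],0,0,0))
cv2.imwrite('pics/c5.png',np.hstack(f))
E
```

```text
t 10.05 p [0.5196 0.1283 0.0673] jaw 73.32 z [-1.9e-03  4.0e-04 -1.0e+00] F [-0.3 -0.8 -1.4] M [ 0.05 -0.16 -0.04] w 16.2 q6 -1.04
```

View pics/c5.png

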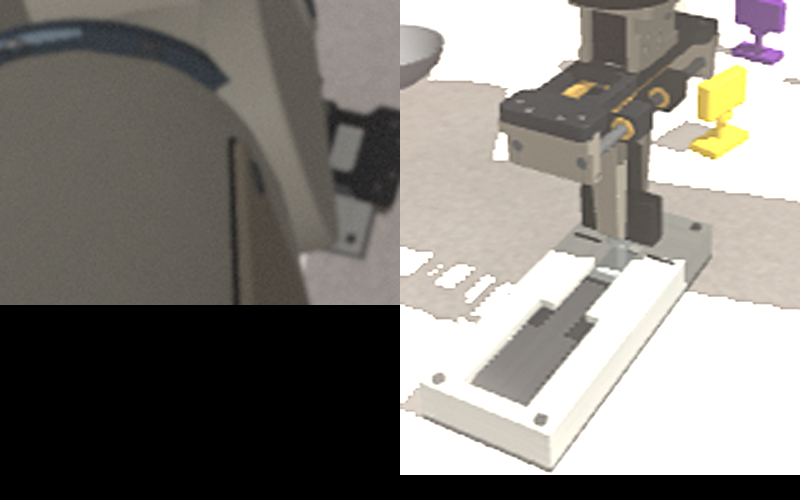

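The stud is turned crosswise between the two black marks (side crop (575,237) and (665,260)). Setting it on the channel floor.

>>> apply_moves(rows="0 0 -0.15 0 0 0.017 1;0 0 -0.12 0 0 0 1;0 0 0 0 0 0 1;0 0 0 0 0 0 1")

```text
clock: 10.55
eef_pos: [0.5196, 0.1282, 0.0643]
tool_rot: [-0.428, -3.11, -0.0]
contact_force: [-0.3, 0.5, -1.7]
gripper_width: 0.173
```

```bash
python3 st.py
```

```text
t 10.55 p [0.5196 0.1282 0.0643] jaw 74.33 z [-1.9e-03  3.0e-04 -1.0e+00] F [-0.3  0.5 -1.7] M [-0.02 -0.16 -0.  ] w 15.9 q6 -1.06
```

>>> apply_moves(rows="0 0 -0.06 0 0 0 1;0 0 0 0 0 0 1;0 0 0 0 0 0 1")

```text
clock: 10.85
eef_pos: [0.5197, 0.1283, 0.0637]
tool_rot: [-0.428, -3.11, -0.0]
contact_force: [0.5, -0.5, -1.6]
gripper_width: 0.171
```

```bash
python3 st.py
```

```text
t 10.85 p [0.5197 0.1283 0.0637] jaw 74.32 z [-1.7e-03  4.0e-04 -1.0e+00] F [ 0.5 -0.5 -1.6] M [ 0.   -0.19 -0.03] w 15.8 q6 -1.06
```

Fz still carries the full stud weight (-1.6 N), so the foot is a touch above the floor. I go a little lower.

>>> apply_moves(rows="0 0 -0.06 0 0 0 1;0 0 0 0 0 0 1;0 0 0 0 0 0 1")

```text
clock: 11.15
eef_pos: [0.5198, 0.1283, 0.0638]
tool_rot: [-0.429, -3.111, -0.0]
contact_force: [-0.3, -0.8, -1.5]
gripper_width: 0.172
```

```bash
python3 st.py
```

```text
t 11.15 p [0.5198 0.1283 0.0638] jaw 74.31 z [-1.5e-03  5.0e-04 -1.0e+00] F [-0.3 -0.8 -1.5] M [ 0.02 -0.14  0.03] w 15.8 q6 -1.06
```

>>> apply_moves(rows="0 0 -0.12 0 0 0 1;0 0 0 0 0 0 1;0 0 0 0 0 0 1")

```text
clock: 11.45
eef_pos: [0.5201, 0.1284, 0.0639]
tool_rot: [-0.429, -3.111, -0.001]
contact_force: [0.0, -0.0, -1.9]
gripper_width: 0.17
```

```bash
python3 st.py
```

```text
t 11.45 p [0.5201 0.1284 0.0639] jaw 74.31 z [-9.e-04  7.e-04 -1.e+00] F [ 0.  -0.  -1.9] M [ 0.09 -0.16 -0.04] w 15.6 q6 -1.06
```

The height is stuck at the predicted floor height (63.8 mm), so it is resting. Releasing.

>>> apply_moves(rows="0 0 0 0 0 0 2.2;0 0 0 0 0 0 3;0 0 0 0 0 0 4;0 0 0 0 0 0 4;0 0 0 0 0 0 4")

```text
clock: 11.95
eef_pos: [0.5205, 0.1285, 0.0636]
tool_rot: [-0.429, -3.112, -0.001]
contact_force: [-0.1, -0.3, 0.5]
gripper_width: 0.432
```

```bash
python3 st.py; python3 - <<'E'
from h import *
d=snap('side'); x0,y0,x1,y1=260,190,380,290
cv2.imwrite('pics/c6.png',cv2.resize(cv2.convertScaleAbs(d['frame'][y0:y1,x0:x1],alpha=1.2),None,fx=5,fy=5,interpolation=cv2.INTER_CUBIC))
E
```

```text
t 11.95 p [0.5205 0.1285 0.0636] jaw 74.31 z [-4.e-04  8.e-04 -1.e+00] F [-0.1 -0.3  0.5] M [ 0.01 -0.15  0.02] w 39.8 q6 -1.06
```

View pics/c6.png

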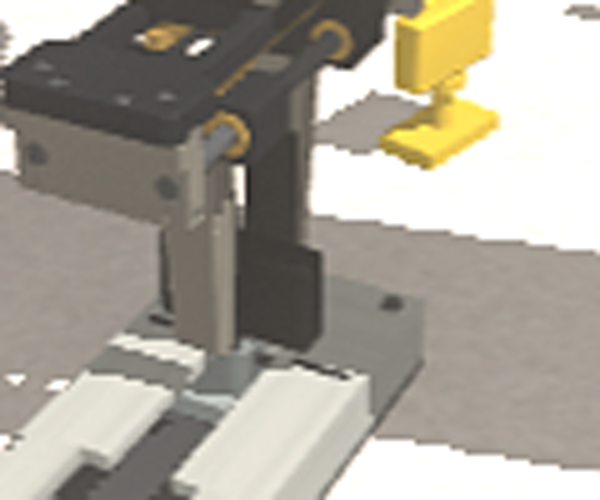

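Released: the bar stands upright at crop (280,295) in the slot. Retreating straight up, then away.

>>> apply_moves(rows="0 0 1 0 0 0 4;0 0 2 0 0 0 4;0 0 3 0 0 0 4;0 0 4 0 0 0 4;0 0 4 0 0 0 4;0 -3 1 0 0 0 4;0 -4 0 0 0 0 4;0 -4 0 0 0 0 4;0 -4 0 0 0 0 4;0 -4 0 0 0 0 4")

```text
clock: 13.0
eef_pos: [0.5197, -0.0636, 0.2278]
tool_rot: [0.416, 3.108, 0.003]
contact_force: [-0.1, -0.4, -0.1]
gripper_width: 0.437
```

>>> apply_moves(rows="-1 -4 0 0 0 0 4;-1 -4 0 0 0 0 4;-1 -4 0 0 0 0 4;-1 -4 0 0 0 0 4;-1 -3 0 0 0 0 4;0 0 0 0 0 0 4;0 0 0 0 0 0 4;0 0 0 0 0 0 4")

```text
clock: 13.8
eef_pos: [0.4666, -0.2653, 0.2344]
tool_rot: [0.423, 3.1, -0.001]
contact_force: [-0.2, -0.3, -0.2]
gripper_width: 0.436
```

```bash
python3 st.py; sed -e '/^b=/,$d' m.py > m2.py; cat >> m2.py <<'E'
b=comp((P[...,2]>.065)&(P[...,2]<.085),(180,140,260,220)); r=rect(b,.076); print('bar',r,'z',np.median(P[b[:,1],b[:,0],2]))
o=np.array([.5513,.2417]);u=np.array([-.27,-.963]); print('along,lat mm',(np.array(r[0][0])-o*1000)@u,(np.array(r[0][0])-o*1000)@np.array([.963,-.27]))
k=comp((P[...,2]>.06)&(P[...,2]<.08),(405,100,445,150)); print('knob',rect(k,.072)[0])
a=cv2.resize(d['frame'][130:230,120:280],(480,300),interpolation=cv2.INTER_CUBIC)
s=snap('side')['frame'][190:290,240:400]; s=cv2.resize(s,(480,300),interpolation=cv2.INTER_CUBIC)
cv2.imwrite('pics/c7.png',np.vstack([cv2.convertScaleAbs(a,alpha=1.6),s]))
E
python3 m2.py
```

```text
t 13.8 p [ 0.4666 -0.2653  0.2344] jaw 74.45 z [ 0.013  -0.0023 -0.9999] F [-0.2 -0.3 -0.2] M [-0.02 -0.09  0.01] w 40.2 q6 -1.82
bar (((520.4230346679688, 127.34171295166016), (17.818565368652344, 60.76163864135742), 74.97347259521484), [[488.79998779296875, 126.5999984741211], [547.5, 110.9000015258789], [552.0999755859375, 128.10000610351562], [493.3999938964844, 143.8000030517578]]) z 0.07323166539451276
along,lat mm 118.46381106719971 1.1422198883055967
knob ((612.7911376953125, -226.5176239013672), (36.10549545288086, 37.540916442871094), 24.538942337036133)
```

View pics/c7.png

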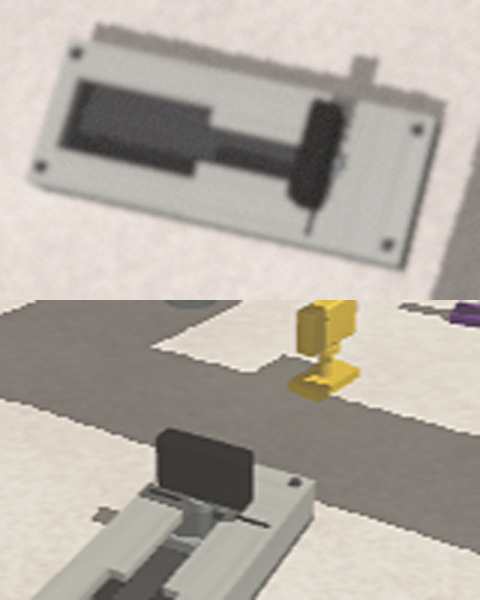

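The bar stands upright and crosswise over the marks (top crop (318,155), side crop (205,470)). It is 118.5 mm along and within about 1 mm laterally. Handing in.

```bash
python3 -c "
from cell import workorder; print(workorder.job_done())"
```

```text
the job is handed in; nothing more can be done
None
```

The bar-grip stud is locked in the track at the black marks, and I handed the job in at about 14 s of the 48 s allowed. I gripped it by its bar and lowered the foot through the wide opening. I slid it along the slot to the marks, turned it a quarter turn there, set it on the channel floor, let go and moved the arm clear.

**Last checks:**
- **Position:** the stud stands upright 118.5 mm along the track (118 wanted) and about 1 mm off the slot's centre line.
- **Lock:** the bar is crosswise to within about 1°. The foot under the lips can't be seen directly, so its angle is taken from the bar.
- **Round-knob stud:** it has not moved, within measuring error (about 0.5 mm). The arm never approached the yellow and purple look-alikes. I didn't re-measure them.
- **Forces:** the force readings between moves stayed below about 3 N.

**One check disagreed:** before release the force reading still showed the stud's weight, although the height had stopped at the level expected for the channel floor. After release the picture showed it standing upright.

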